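# Free the transport bar of a carousel drive unit

### The job

The transport bar on the carousel drive unit is locked by a keeper. Using the long socket extension that already stands on the nut deep in the bore, turn the nut anticlockwise (seen from above) by a good third of a turn so that the keeper swings clear; do not push the keeper itself. Then lift the bar level and straight up out of its two U brackets and lay it, without dropping it, flat and lengthwise inside the empty tray; leave the extension standing on the nut and the bottles undisturbed.

Things in the scene. Friction and masses are not known exactly. Their poses are not given: they have to be found in the camera images.
- housing: Fixed carousel drive unit, a low grey box 230 (x) by 240 (y) by 70 mm high; origin at the centre of its underside. On its cover: a round boss with the bore at x +55, y 0, and two steel U brackets at x -55, y +90 and -90 mm that carry the bar: 20 mm thick along y, open at the top, slot 24 mm wide across x, slot floor at z 85, wall tops at z 105 mm.
- bore_mouth (a point): Centre of the bore's mouth, on the top face (z 110 mm) of the round aluminium boss, 70 mm outside diameter; bore 47 mm wide, its floor 90 mm below the mouth. Axes as the housing.
- nut (a joint): Angle (rad) of the steel hex nut, 24 mm across flats, 18 mm high, on the bore's floor. 0 is tight; grows anticlockwise seen from above, stop at 2.9. Starts between 0 and 0.06, stays where left, needs about 0.12 N m. It swings the keeper by 0.75 times its angle; the bar is free from about 1.7 rad.
- key_grip (a point): Centre of the flat grip head on top of the loose steel socket extension (0.35 kg, 132 mm long) that stands over the nut. Head 46 mm long (x), 16 mm thick (y), 30 mm high, centre 27 mm above the boss top, 137 mm above the table, 117 mm above the extension's foot. Shank 16 mm, socket 41 mm wide; z up along it. Play on the nut: up to 0.3 rad before the nut follows.
- keeper: Dark steel keeper finger, 12 mm wide, 6 mm thick, lying over the bar next to the +y bracket. Origin on its pivot (housing x -86, y +66 mm), on its underside at z 107 mm; x points along the finger, tip 46 mm from the pivot. Square across the bar when the nut is tight; turns anticlockwise with the nut until it lies beside the bar, on the side away from the bore.
- bar_grip (a point): Centre of the grip rib of the loose aluminium transport bar (about 0.35 kg): 220 mm long (point's y), 18 mm wide (x), 18 mm high, z up. The rib on top of its middle is 70 mm long (y), 14 mm wide (x), from 18 to 46 mm above the bar's underside; this point is 32 mm above the underside, 117 mm above the table while in the brackets.
- bar_end_a (a point): Centre of the bar's end face at its own +y end, 9 mm above its underside.
- bar_end_b (a point): Centre of the bar's end face at its own -y end, 9 mm above its underside.
- tray_in (a point): Centre of the inner floor (5 mm above the table) of the empty fixed white tray; inside it is 290 mm along the point's x and 120 mm along y, walls 5 mm thick, rim 11 mm above this floor. It stands to the left or right of the drive unit.
- rack: Fixed white vial rack, 260 (x) by 110 (y) mm, 75 mm high with its amber vials, on the other side of the drive unit; origin at the centre of its underside. Not used.
- bottle_a_mid (a point): Middle (65 mm up) of a loose aluminium bottle with white cap, 60 mm diameter, 130 mm high, standing beyond the drive unit. Leave it alone.
- bottle_b_mid (a point): Middle (65 mm up) of a second such bottle. Leave it alone.
Things that resemble listed ones, but are neither listed nor needed, are in the scene too. Leave any turquoise or yellow look-alike of the part that bears key_grip alone.

How it is judged:
By the outcome, as a careful person would: the job done as asked, in the order asked, and still so for the second after the job is handed in, with the robot touching nothing.
It also fails if it takes over 59 s, if anything falls off the work surface, if the arm or the gripper's body presses on something with over 40 N, if the wrist force passes 120 N, or if a joint passes its speed limit or range.

### The arm

A 7-joint arm with a two-finger parallel gripper is mounted at the origin on the work surface. World frame = base frame: x ahead of the robot, y to its left, z up, the work surface at z = 0. Lengths are in mm, angles in rad, forces in N, time in s.
With the tool pointing down it reaches from about 400 to 900 mm from the base axis. Payload 5.6 kg.
Tool frame: the origin (TCP) lies midway between the tips of the shut fingers; the grasp point (between the pads) lies 19 mm behind it; x points along the fingers, y is the direction in which the jaws open and shut, and the axes are right-handed (so a half turn about x gives the same grasp; the last joint's range is limited). The gripper opens to 92 mm and grips with 3 to 60 N. Pads are 20 mm wide; open, the fingers measure 128 mm over their backs; the gripper's body (75 mm by 189 mm) begins 69 mm behind the grasp point.
Start: joints at [1.127, 0.468, -0.012, 1.603, 0.006, 1.071, -0.056], TCP at [253.561, -598.511, 214.592] pointing down, gripper open.
Joint ranges: [-2.53, 2.53], [-0.31, 2.02], [-1.57, 1.55], [0.28, 2.44], [-1.29, 4.43], [0.15, 1.84], [-2.92, 2.92]. Speed limits (rad/s): [2.57, 2.57, 3.14, 3.14, 3.14, 3.14, 3.14].

### API

Orientations are given as a rotation vector (axis times angle).
In Python, from cell import robot, grip, kin, viewer gives the robot as it stands. Calls block until the motion is done:
- robot.movep(position, orientation): joint-space move of the TCP to a pose.
- robot.servo_line(position, feed=150, rotation=None): straight line of the TCP; rotation=None keeps the orientation; feed is the mean speed in mm/s.
- robot.goto_joints(angles): joint-space move.
- grip(opening, newtons=None): opening from 0.0 (shut) to 1.0 (fully open); newtons is the grip in N (None keeps the last); returns when the fingers have stopped.
- robot.hold(seconds).
- kin.ik(position, orientation): joint angles nearest the present ones, or None.
- robot.observe(): the state.
- viewer.read_camera(name): name is "scene" or "top"; returns the picture (420x560x3 uint8, red, green, blue); there is no depth.
- viewer.camera_info(name): a dict with "camera_matrix" (3x3 intrinsics, pixels), "k1" (the pictures are not rectified: a ray, as slopes to the right and down, at radius r is drawn at 1 + k1 r^2 times it, then the intrinsics apply), "R" (3x3) and "t" (3): a world point X has camera coordinates R X + t. Camera axes: x right, y down, z forward; pixel columns grow to the right and rows downward; lengths in mm; the calibration is good to about 2 mm. A picture is of the moment at which its call begins. camera_info takes no time and is no camera call.
A pose or a line that the arm cannot do raises robot.IKError and nothing moves.
- robot.job_done(): hands the job in, once; it reports no verdict.
Trained networks look in the newest picture that a camera, given by its name, has taken for a name from the list of things; names that differ only in an ending like _2 or _b are one class to them, and where a whole thing is asked for, a point or a joint stands for the part that bears it (a point fixed in the world has none). Each returns a list of dicts, best first, with "confidence" (0 to 1); they miss things now and then, are a little off and sometimes report something else, mostly with a low value. They report only what shows in the picture. A call takes as long as a camera call. They do not tell look-alikes from the thing itself.
- viewer.silhouettes(name, camera): "mask" (420x560 bool, what is visible of it).
- viewer.pinpoint(name, camera): "at" ([x, y, z] in mm, in the coordinates of the camera as it stood for that picture, good to about 4 mm: a listed point, or the origin of a listed thing).
The state is a dict: "t": time; "joints": joint angles; "joint_velocities": joint speeds; "joint_torque": joint torques, N m; "tcp_pos": TCP position; "tcp_rot": TCP orientation; "contact_force": force on the tool from outside, world axes, zero at the start; "wrist_torque": the same for the moment, N m; "grip_width": opening from 0.0 (shut) to 1.0 (fully open).
Only numpy, scipy, OpenCV 4.12 (cv2) and the standard library are available. Lean on these libraries where they do the work, as an engineer would, in place of code of your own. Each camera call takes 0.05 s, during which the arm holds its last target.

## Working session

There is one attempt and no reset: what is moved stays moved. The work goes in short steps, each a Python script; the robot and the scene stay as the last script left them, time stands still between calls to the robot, and variables do not carry over. Pictures are saved under pics/ and viewed, and the job is handed in when it is done.

```bash
ls; mkdir -p pics
python3 - <<'E'
from cell import robot, grip, kin, viewer
import cv2,numpy as np
for n in("scene","top"):
    im=viewer.read_camera(n); cv2.imwrite(f"pics/{n}0.png",cv2.resize(im[:,:,::-1],(800,600),interpolation=cv2.INTER_CUBIC))
    c=viewer.camera_info(n); print(n,c)
    R=np.array(c["R"]);t=np.array(c["t"])
    for k in ["housing","bore_mouth","key_grip","keeper","bar_grip","bar_end_a","tray_in","rack","bottle_a_mid"]:
        for d in viewer.pinpoint(k,n):
            p=np.array(d["at"]); print(k,round(d["confidence"],2),np.round(R.T@(p-t),1))
print(robot.observe())
E
```

```text
pics
scene {'camera_matrix': array([[384.02513795,   0.        , 275.85634227],
       [  0.        , 384.02513795, 206.04133707],
       [  0.        ,   0.        ,   1.        ]]), 'k1': -0.1100175615631346, 'R': array([[ 0.64936621,  0.76047289, -0.00212326],
       [ 0.45156072, -0.38783026, -0.80354254],
       [-0.61189578,  0.52083459, -0.59524355]]), 't': array([-428.36659891, -205.57887605, 1264.01249396])}
housing 0.97 [ 5.437e+02 -4.260e+01  4.000e-01]
bore_mouth 0.79 [596.4 -30.9 108.7]
key_grip 0.95 [598.2 -25.8 139. ]
key_grip 0.72 [627.8 167.6 118.2]
key_grip 0.68 [744.9 -67.7 118.4]
key_grip 0.67 [749.7  63.2 119.3]
key_grip 0.62 [470.5 167.4 119.1]
keeper 0.43 [442.  -11.4 108.7]
bar_grip 0.66 [492.4 -49.5 113. ]
bar_end_a 0.84 [ 526.6 -156.2   90. ]
bar_end_a 0.79 [461.2  55.9  91.1]
tray_in 0.74 [ 500.8 -335.5    4.6]
rack 0.66 [501.5 348.9   3.1]
bottle_a_mid 0.8 [769.7 231.8  65.1]
top {'camera_matrix': array([[541.02079189,   0.        , 278.80343216],
       [  0.        , 541.02079189, 207.13006136],
       [  0.        ,   0.        ,   1.        ]]), 'k1': 
[... 778 characters left out ...]
  66.2]
{'t': 1.0, 'joints': array([ 1.12698816,  0.46751815, -0.01161587,  1.60269879,  0.00603414,
        1.07140763, -0.05632964]), 'joint_velocities': array([ 0.00022754, -0.00189331, -0.00214292,  0.0010106 , -0.00063838,
        0.00057476,  0.00097408]), 'joint_torque': array([-2.47781718e-04, -5.20421791e+01, -1.23848111e-02, -2.44053930e+01,
       -5.65821771e-02,  1.13107663e-02,  2.25466835e-05]), 'tcp_pos': array([ 253.56680272, -598.50521147,  214.58109669]), 'tcp_rot': array([ 2.00114865,  0.40641494, -2.00127043]), 'contact_force': array([ 0.00376919, -0.0726242 ,  0.53077709]), 'wrist_torque': array([-0.0285217 ,  0.04738305, -0.05000896]), 'grip_width': 0.9993503085598426}
```

View pics/scene0.png

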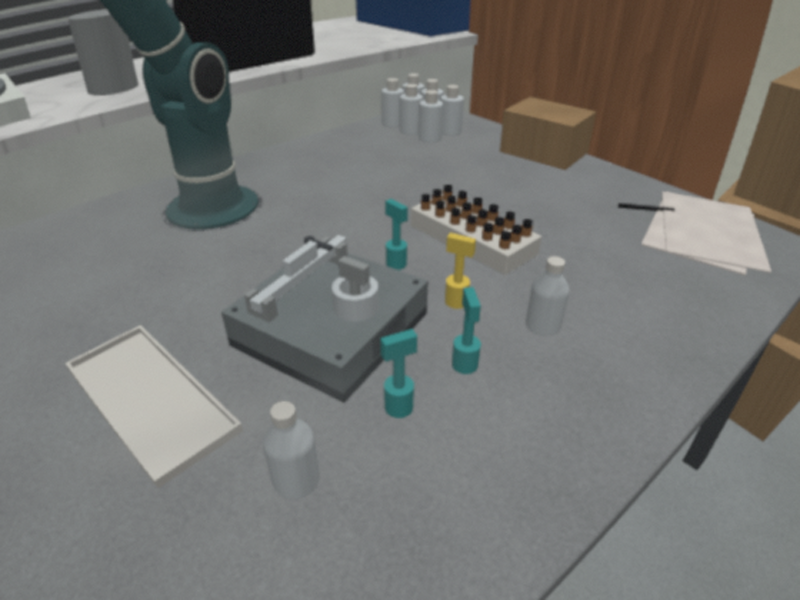

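View pics/top0.png

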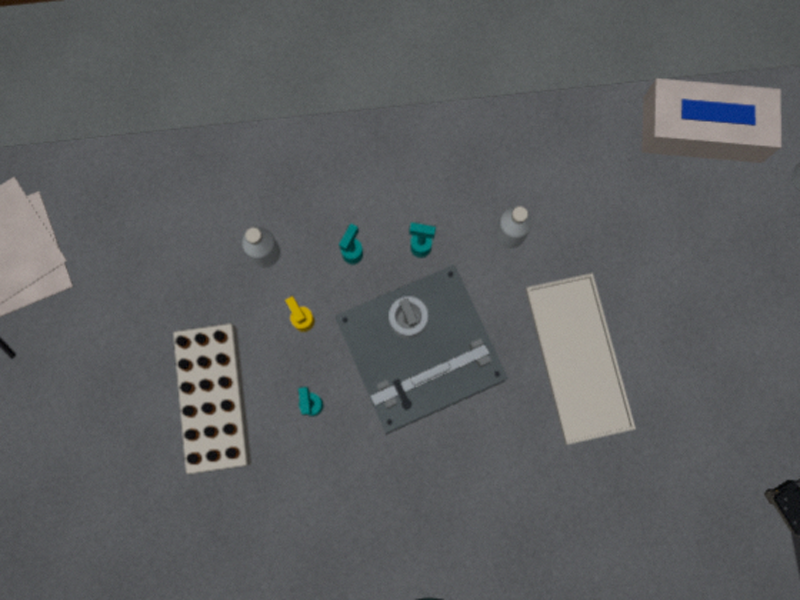

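The steel head stands in the boss at scene (353,270) and top (408,312). These could be mistaken for it:

- **Turquoise:** scene (397,212), (471,305), (400,345); top (305,400), (350,240), (421,232).
- **Yellow:** scene (460,245); top (294,306).

I choose the grey steel one in the boss. Next I'll fit the poses and check them in close crops.

```bash
cat > h.py <<'E'
from cell import robot, grip, kin, viewer
import cv2,numpy as np
from scipy.optimize import least_squares
from scipy.spatial.transform import Rotation as Rot
def proj(X,c):
    X=np.atleast_2d(X)@np.array(c["R"]).T+c["t"]; s=X[:,:2]/X[:,2:]
    s=s*(1+c["k1"]*(s**2).sum(1,keepdims=True)); K=c["camera_matrix"]
    return s*[K[0,0],K[1,1]]+K[:2,2]
def place(pose,P):
    x,y,a=pose; P=np.atleast_2d(np.array(P,float)); c,s=np.cos(a),np.sin(a)
    return np.c_[x+c*P[:,0]-s*P[:,1], y+s*P[:,0]+c*P[:,1], P[:,2]]
def box(x0,x1,y0,y1,z0,z1): return np.array([[x,y,z] for z in(z0,z1) for x,y in((x0,y0),(x1,y0),(x1,y1),(x0,y1))],float)
def hullmask(pts,shape=(420,560)):
    m=np.zeros(shape,np.uint8); h=cv2.convexHull(pts.astype(np.float32)).astype(np.float64)
    cv2.fillPoly(m,[np.round(h*16).astype(np.int32)],1,shift=4); return m
def crop(im,cx,cy,w,k,lines=[]):
    h=int(w*.75); x0,y0=int(cx-w/2),int(cy-h/2)
    o=cv2.resize(im[y0:y0+h,x0:x0+w,::-1],None,fx=k,fy=k,interpolation=cv2.INTER_CUBIC).copy()
    for pts,col in lines:
        cv2.polylines(o,[np.round((pts-[x0,y0]+.5)*k).astype(int)],True,col,1)
    return o
def pp(name,cam):
    c=viewer.camera_info(cam); R=np.array(c["R"])
    return [(d["confidence"],R.T@(np.array(d["at"])-c["t"])) for d in viewer.pinpoint(name,cam)]
E
cat > fit.py <<'E'
from h import *
ims={n:viewer.read_camera(n) for n in("scene","top")}
C={n:viewer.camera_info(n) for n in ims}
def cont(name,near,r=60):
    out={}
    for n in ims:
        best=None
        for d in viewer.silhouettes(name,n):
            m=np.array(d["mask"]).astype(np.uint8); ys,xs=np.nonzero(m)
            if len(xs)==0: continue
            q=proj(near,C[n])[0]; dd=np.hypot(xs.mean()-q[0],ys.mean()-q[1]); print(name,n,round(d["confidence"],2),len(xs),round(dd,1))
            if dd<15 and (best is None): best=m
        if best is not None: out[n]=best
    return out
def fit(M,P,p0):
    from scipy.optimize import minimize
    def cost(p):
        e=0
        for n,m in M.items():
            h=hullmask_aa(proj(place(p,P),C[n])); mm=cv2.GaussianBlur(m.astype(np.float32),(0,0),1.5)
            e+=((h-mm)**2).sum()
        return e
    r=minimize(lambda q:cost([q[0],q[1],q[2]/100]),[p0[0],p0[1],p0[2]*100],method="Nelder-Mead",options=dict(initial_simplex=np.array([[p0[0],p0[1],p0[2]*100]]+[[p0[0]+6*(i==0),p0[1]+6*(i==1),p0[2]*100+8*(i==2)] for i in range(3)])))
    return np.array([r.x[0],r.x[1],r.x[2]/100]),r.fun
def hullmask_aa(p): return cv2.GaussianBlur(hullmask(p).astype(np.float32),(0,0),1.5)
M=cont("housing",[543,-43,35]); print("housing",fit(M,box(-115,115,-120,120,0,70),(543,-43,.31)))
M=cont("tray_in",[501,-338,5]); print("tray",fit(M,box(-150,150,-65,65,0,16),(501,-338,.0)))
M=cont("bar_grip",[491,-53,100]); print("bar",fit(M,np.r_[box(-9,9,-110,110,85,103),box(-7,7,-35,35,103,131)],(491,-53,.31)))
M=cont("key_grip",[598,-26,130])
print("key",fit(M,np.r_[box(-23,23,-8,8,122,152)],(598,-26,.31)))
E
python3 fit.py
```

```text
housing scene 0.89 8586 7.7
housing top 0.84 7381 2.1
housing top 0.51 662 19.0
housing (array([ 5.45142216e+02, -4.27250675e+01,  3.02726980e-01]), np.float64(1897.0589599609375))
tray_in scene 0.59 7137 7.1
tray_in scene 0.37 2890 258.2
tray_in top 0.82 5580 1.9
tray_in top 0.52 4569 257.1
tray_in top 0.23 7447 110.3
tray (array([ 5.01606120e+02, -3.38566914e+02,  9.97680485e-02]), np.float64(59.985382080078125))
bar_grip scene 0.56 990 4.3
bar_grip top 0.64 578 1.3
bar (array([ 4.90434349e+02, -5.19357639e+01,  3.31837277e-01]), np.float64(289.6499328613281))
key_grip scene 0.87 1158 76.2
key_grip scene 0.77 343 0.6
key_grip scene 0.71 719 73.0
key_grip scene 0.7 590 39.7
key_grip scene 0.65 838 90.5
key_grip scene 0.16 929 39.4
key_grip top 0.89 347 61.3
key_grip top 0.81 327 75.2
key_grip top 0.78 261 92.8
key_grip top 0.73 185 2.1
key_grip top 0.66 371 52.3
key (array([ 5.98041667e+02, -2.87916667e+01,  2.68333333e-01]), np.float64(76.68019104003906))
```

```bash
cat > ov.py <<'E'
from h import *
import sys
def rect(p,x0,x1,y0,y1,z): return place(p,[[x0,y0,z],[x1,y0,z],[x1,y1,z],[x0,y1,z]])
def go(tag,H,K,B,T=None,kang=None):
    for n,(w,k) in {"scene":(160,5),"top":(140,5)}.items():
        im=viewer.read_camera(n);c=viewer.camera_info(n)
        L=[]
        if H is not None:
            a=np.linspace(0,6.283,40)
            L+=[(rect(H,-115,115,-120,120,70),(0,255,0)),(place(H,np.c_[55+35*np.cos(a),35*np.sin(a),0*a+110]),(0,255,0)),(place(H,np.c_[55+23.5*np.cos(a),23.5*np.sin(a),0*a+110]),(0,255,0))]
            for s in(-90,90): L.append((rect(H,-67,-43,s-10,s+10,105),(0,255,0)))
        if K is not None: L.append((rect(K,-23,23,-8,8,152),(0,0,255)))
        if B is not None: L+=[(rect(B,-9,9,-110,110,103),(255,128,0)),(rect(B,-7,7,-35,35,131),(255,128,0))]
        q=proj([545,-43,90],c)[0]
        cv2.imwrite(f"pics/{tag}_{n}.png",crop(im,q[0],q[1],w,k,[(proj(l,c),col) for l,col in L]))
if __name__=="__main__":
    go("c1",(544,-43,.305),(598,-28.8,.27),(490.4,-55,.32))
    go("c0",None,None,None)
E
python3 ov.py
```

```text
(no output)
```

View pics/c1_scene.png

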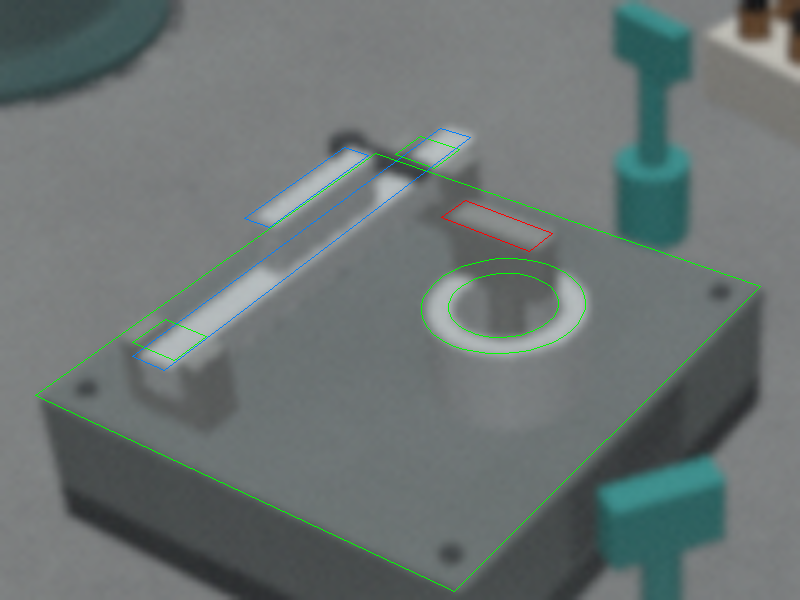

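View pics/c1_top.png

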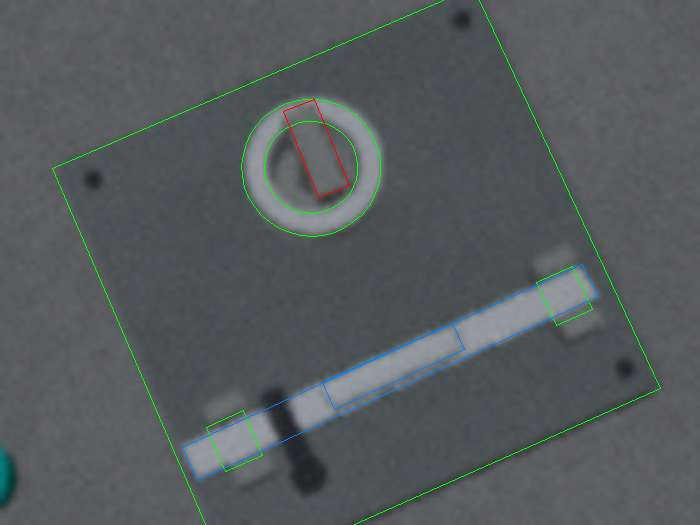

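View pics/c0_top.png

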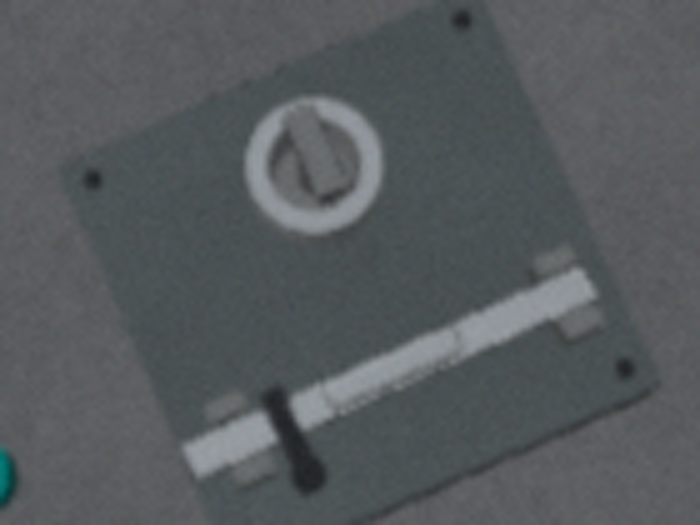

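View pics/c0_scene.png

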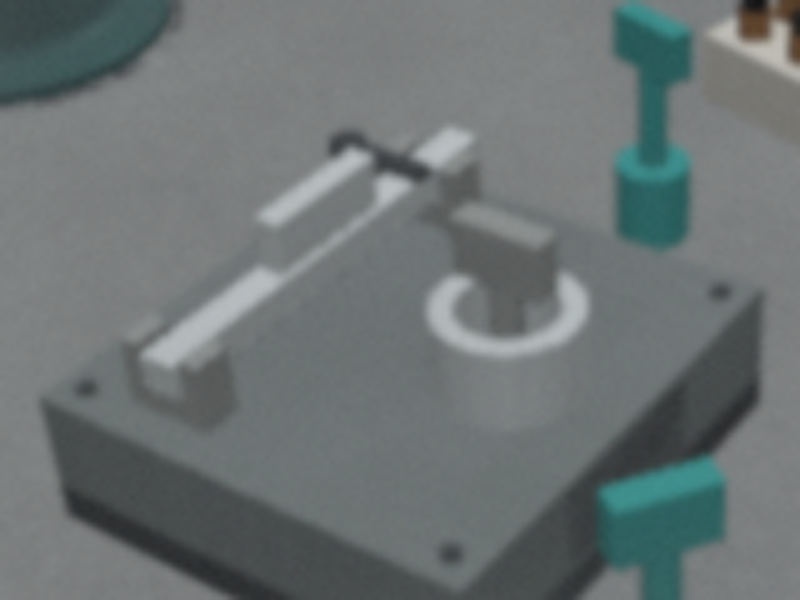

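The close crops confirm it: the grey flat head is in the boss (top crop about (318,150), scene crop about (505,230)), and the turquoise copies stand off the housing. The keeper lies across the bar near its +y bracket. Overlays fit within 1–2 px, though the scene camera wants about +1 px to the right. Next I'll plan joint 7 and approach.

```bash
cat >> h.py <<'E'
def rv(psi):
    c,s=np.cos(psi),np.sin(psi)
    return Rot.from_matrix(np.array([[0,0,-1.],[c,s,0],[s,-c,0]]).T).as_rotvec()
def st(tag=""):
    o=robot.observe(); M=Rot.from_rotvec(o["tcp_rot"]).as_matrix()
    print(tag,"t%.2f"%o["t"],"tcp",np.round(o["tcp_pos"],1),"psi %.3f"%np.arctan2(M[1,1],M[0,1]),"down %.4f"%M[2,0],"F",np.round(o["contact_force"],1),"T",np.round(o["wrist_torque"],2),"w %.3f"%o["grip_width"],"q7 %.2f"%o["joints"][6],flush=True); return o
E
python3 - <<'E'
from h import *
st()
for ps in (.27+np.pi/2,.27-np.pi/2):
    for d in (0,.5,1.,2.,2.6,-.5):
        q=kin.ik([598.5,-27,220],rv(ps+d)); print(round(ps,2),d,None if q is None else np.round(q,2))
E
```

```text
t1.70 tcp [ 253.6 -598.5  214.6] psi -1.170 down -1.0000 F [-1.1 -1.   0.1] T [ 0.   -0.03  0.04] w 1.002 q7 -0.06
1.84 0 [ 0.58  0.51 -0.8   1.69  0.4   1.11  1.5 ]
1.84 0.5 [ 0.84  0.8  -1.32  1.67  0.8   1.32  1.71]
1.84 1.0 [ 0.84  0.8  -1.32  1.67  0.8   1.32  2.21]
1.84 2.0 [ 0.11  0.39 -0.16  1.72  0.07  1.04 -2.51]
1.84 2.6 [ 0.2   0.4  -0.27  1.71  0.12  1.05 -1.95]
1.84 -0.5 [ 0.52  0.48 -0.71  1.69  0.35  1.1   1.04]
-1.3 0 [ 0.3   0.41 -0.4   1.71  0.18  1.06 -1.46]
-1.3 0.5 [ 0.37  0.43 -0.49  1.7   0.23  1.07 -1.  ]
-1.3 1.0 [ 0.42  0.45 -0.57  1.7   0.27  1.07 -0.53]
-1.3 2.0 [ 0.52  0.48 -0.71  1.69  0.35  1.1   0.4 ]
-1.3 2.6 [ 0.52  0.48 -0.71  1.69  0.35  1.1   1.  ]
-1.3 -0.5 [ 0.2   0.4  -0.27  1.71  0.12  1.05 -1.91]
```

Run:
```python
from h import *
ps=.27-np.pi/2
grip(.5)
robot.movep([598.5,-27,210],rv(ps)); st("above")
from ov import go
for n in("scene","top"):
    im=viewer.read_camera(n); c=viewer.camera_info(n); q=proj([598,-27,140],c)[0]
    cv2.imwrite(f"pics/a_{n}.png",crop(im,q[0],q[1],130,6))
```

```text
above t4.88 tcp [598.5 -28.3 209.9] psi -1.303 down -1.0000 F [-0.3  0.3 -0.7] T [ 0.01 -0.01  0.01] w 0.498 q7 -1.47
```

View pics/a_scene.png

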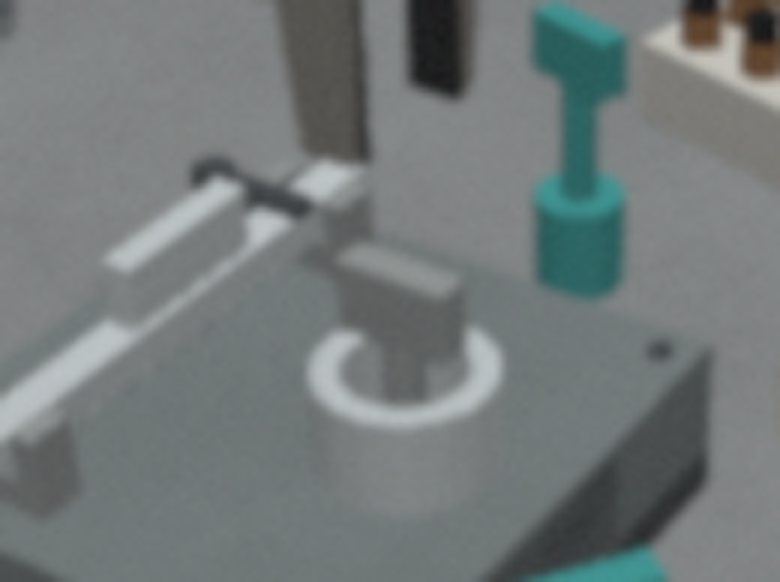

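View pics/a_top.png

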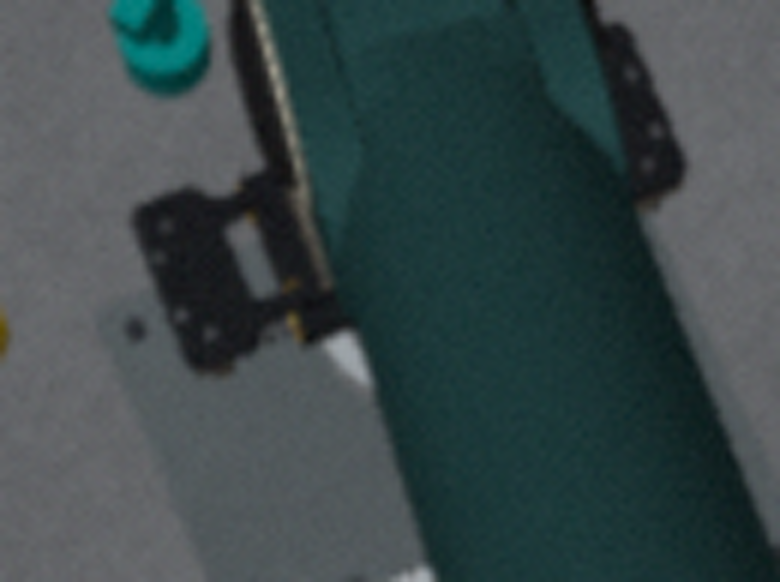

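The scene crop shows the fingers at (340,155) and (440,90), straddling the steel head at (400,275). The arm hides the head in the top view. I'll descend and grip.

Run:
```python
from h import *
ps=.27-np.pi/2
robot.servo_line([598.5,-27,160],feed=120,rotation=rv(ps)); st()
robot.servo_line([598.5,-27,125],feed=60); robot.hold(.2); st("down")
grip(0.0,25); st("grip"); robot.hold(.3); st("grip")
im=viewer.read_camera("scene"); c=viewer.camera_info("scene"); q=proj([598,-27,140],c)[0]
cv2.imwrite("pics/b.png",crop(im,q[0],q[1],130,6))
```

```text
t5.55 tcp [598.8 -26.9 160.2] psi -1.301 down -1.0000 F [ 0.1 -0.4  0.7] T [-0.04  0.02 -0.04] w 0.499 q7 -1.49
down t6.48 tcp [598.8 -27.  125.4] psi -1.301 down -1.0000 F [-0.1  0.2 -0.6] T [0.05 0.   0.03] w 0.500 q7 -1.51
grip t7.04 tcp [598.4 -27.  125. ] psi -1.301 down -1.0000 F [-1.1  0.2  0.7] T [-0.02  0.05  0.09] w 0.171 q7 -1.51
grip t7.34 tcp [598.5 -27.  125. ] psi -1.301 down -1.0000 F [-0.  -0.   0.5] T [ 0.01  0.14 -0.02] w 0.174 q7 -1.51
```

View pics/b.png

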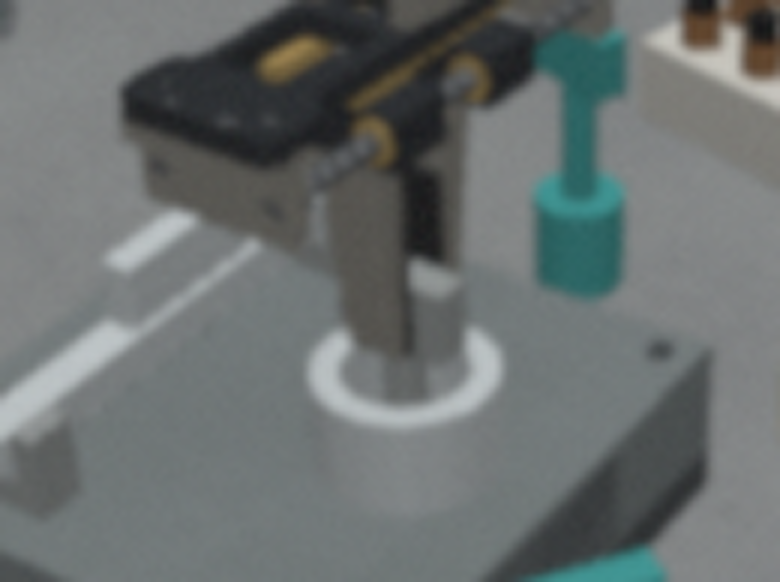

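The grip width is 16 mm, which matches the head, and the finger sits about mid-head at (380,300). Now I'll turn in steps with joint 7 and watch forces.

Run:
```python
from h import *
q=np.array(robot.observe()["joints"]); 
for i in range(6):
    q[6]+=.15; robot.goto_joints(q); o=st()
    if np.linalg.norm(o["contact_force"])>20: print("stop");break
```

```text
t7.66 tcp [598.5 -27.  125. ] psi -1.154 down -1.0000 F [-1.1  0.8  1. ] T [0.   0.08 0.01] w 0.172 q7 -1.36
 t7.92 tcp [598.5 -27.2 125. ] psi -1.006 down -1.0000 F [ 0.9 -0.6  0.1] T [-0.17 -0.03  0.  ] w 0.177 q7 -1.21
 t8.19 tcp [598.5 -27.1 125. ] psi -0.857 down -1.0000 F [ 0.4 -1.6  0.3] T [-0.2   0.02  0.06] w 0.173 q7 -1.06
 t8.46 tcp [598.5 -27.1 125. ] psi -0.707 down -1.0000 F [-0.2 -1.8  1.1] T [-0.23 -0.01  0.06] w 0.175 q7 -0.91
 t8.72 tcp [598.4 -27.  125. ] psi -0.558 down -1.0000 F [-0.3 -0.6  0.2] T [-0.2  -0.02  0.08] w 0.176 q7 -0.76
 t8.99 tcp [598.4 -27.1 125. ] psi -0.408 down -1.0000 F [-0.4 -0.1  1. ] T [-0.24  0.11  0.02] w 0.170 q7 -0.61
```

Forces stay small. I'll continue to about 2.5 rad of total turn.

Run:
```python
from h import *
q=np.array(robot.observe()["joints"]); q0=-1.51
for i in range(11):
    q[6]=min(q[6]+.15,q0+2.5); robot.goto_joints(q); o=st()
    if np.linalg.norm(o["contact_force"])>20: print("stop");break
robot.hold(.2);st()
for n in("scene","top"):
    im=viewer.read_camera(n); c=viewer.camera_info(n); q=proj([545,-30,110],c)[0]
    cv2.imwrite(f"pics/d_{n}.png",crop(im,q[0],q[1],150,5))
```

```text
t9.26 tcp [598.4 -27.  125. ] psi -0.264 down -1.0000 F [-1. -1.  1.] T [-0.18  0.09  0.01] w 0.172 q7 -0.47
 t9.53 tcp [598.3 -27.  125. ] psi -0.114 down -1.0000 F [ 0.3 -1.1  1.8] T [-0.23  0.13  0.01] w 0.171 q7 -0.32
 t9.79 tcp [598.3 -27.  125. ] psi 0.035 down -1.0000 F [-0.8 -0.6  1.3] T [-0.23  0.23  0.06] w 0.174 q7 -0.17
 t10.06 tcp [598.2 -27.1 125. ] psi 0.185 down -1.0000 F [-1.7 -0.6  1.9] T [-0.21  0.28  0.07] w 0.174 q7 -0.02
 t10.32 tcp [598.2 -27.1 125. ] psi 0.335 down -1.0000 F [-1.4 -0.4  2.1] T [-0.29  0.39  0.08] w 0.172 q7 0.13
 t10.59 tcp [598.2 -27.1 125. ] psi 0.485 down -1.0000 F [-2.  -1.3  2.2] T [-0.33  0.49  0.1 ] w 0.170 q7 0.28
 t10.86 tcp [598.2 -27.2 125. ] psi 0.635 down -1.0000 F [-3.  -1.1  3.7] T [-0.38  0.63  0.07] w 0.174 q7 0.43
 t11.12 tcp [598.2 -27.2 125. ] psi 0.785 down -1.0000 F [-2.9 -1.5  3.6] T [-0.43  0.7   0.07] w 0.171 q7 0.58
 t11.39 tcp [598.2 -27.2 125. ] psi 0.935 down -1.0000 F [-2.1 -1.8  3. ] T [-0.53  0.78  0.07] w 0.173 q7 0.73
 t11.66 tcp [598.2 -27.2 125. ] psi 1.085 down -1.0000 F [-3.1 -1.9  4. ] T [-0.59  0.79  0.09] w 0.172 q7 0.88
 t11.91 tcp [598.3 -27.3 125. ] psi 1.190 down -1.0000 F [-3.9 -2.6  5.2] T [-0.66  0.88  0.07] w 0.173 q7 0.98
 t12.11 tcp [598.3 -27.3 125. ] psi 1.193 down -1.0000 F [-4.2 -2.   5.6] T [-0.76  0.91  0.  ] w 0.170 q7 0.99
```

View pics/d_scene.png

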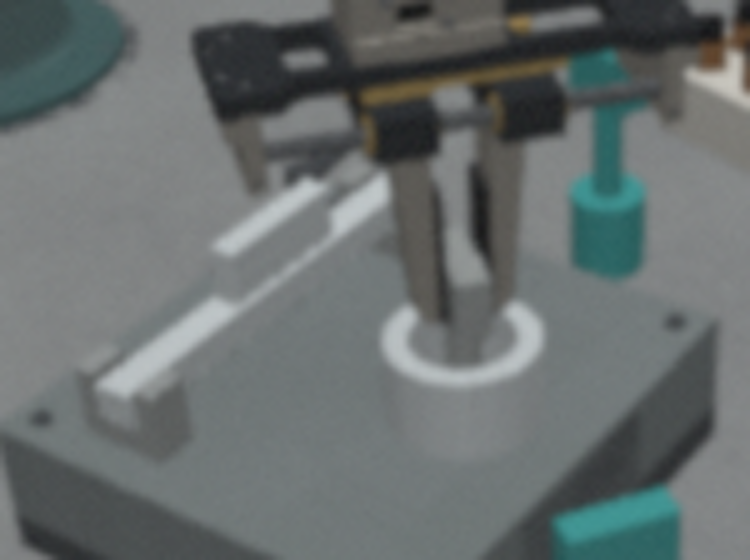

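View pics/d_top.png

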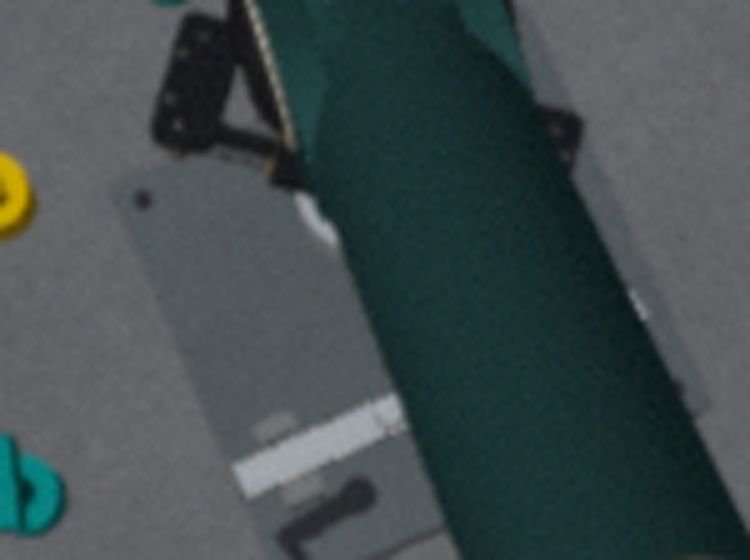

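The top crop shows the keeper with its pivot at (360,492) and tip at (290,540). That is about 10° past parallel to the bar, so the nut is near 2.3 rad and the bar is clear. I'll relieve the small side load, then release the key and rise.

Run:
```python
from h import *
p=robot.observe()["tcp_pos"]
robot.servo_line([p[0]-1,p[1]-.6,125],feed=10); st("relieve")
robot.hold(.1)
grip(.45); robot.hold(.2); st("open")
p=robot.observe()["tcp_pos"]
robot.servo_line([p[0],p[1],160],feed=50); st(); robot.servo_line([p[0],p[1],225],feed=150); st()
im=viewer.read_camera("scene"); c=viewer.camera_info("scene"); q=proj([545,-30,110],c)[0]
cv2.imwrite("pics/e.png",crop(im,q[0],q[1],150,5))
```

```text
relieve t12.49 tcp [597.9 -27.4 125. ] psi 1.195 down -1.0000 F [-0.9 -0.4  2.1] T [-0.36  0.15 -0.04] w 0.173 q7 0.99
open t13.34 tcp [597.3 -27.8 125. ] psi 1.196 down -1.0000 F [ 0.7 -1.5 -0.3] T [ 0.05 -0.13  0.01] w 0.449 q7 0.99
 t14.19 tcp [597.1 -27.9 159.8] psi 1.195 down -1.0000 F [-0.1  0.6 -0.2] T [ 0.04 -0.13 -0.02] w 0.452 q7 1.01
 t14.78 tcp [596.8 -28.  224.3] psi 1.195 down -1.0000 F [ 0.6  0.1 -1. ] T [-0.02 -0.11  0.02] w 0.452 q7 1.04
```

View pics/e.png

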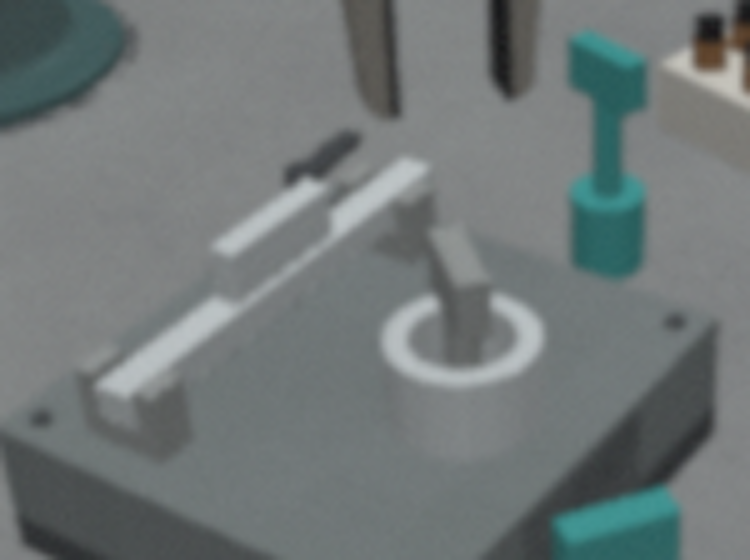

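The keeper at (325,155) now lies beside the bar on the side away from the bore. The extension still stands in the bore at (460,290), and the bar is still in its brackets. Next I'll check the bar fit with the arm out of the top view's way, by moving toward the tray side first.

Run:
```python
from h import *
from ov import go
T=(501.6,-338.6,.1)
for ps in(.32,.32-np.pi):
    print(ps,kin.ik([491,-54,225],rv(ps)),kin.ik([T[0],T[1],225],rv(ps+1.35)),kin.ik([T[0],T[1],27],rv(ps+1.35)))
robot.movep([480,-330,240],rv(.32)); st()
go("f",(545,-42,.31),(598,-27,.27+2.5),(491.5,-54.5,.32))
for n in("scene","top"):
  for k in("bar_grip","bar_end_a","key_grip"): print(n,k,[(round(a,2),np.round(b,1)) for a,b in pp(k,n)])
```

```text
0.32 [ 0.26219461  0.20885654 -0.24985071  1.95234945  0.06145951  0.98756222
  0.30368014] [ 0.83144577  0.41717989 -0.38352295  1.6870716   0.17361983  1.07096845
  2.06417558] [ 0.78481612  0.66646343 -0.32878372  1.81316448  0.31025401  0.71263756
  1.95483158]
-2.8215926535897933 [-1.02433674  0.45847179  1.37767471  2.01906128 -0.51286537  1.08694255
 -2.23364527] [ 0.38184766  0.38065118  0.2024195   1.71885801 -0.08617683  1.05075045
 -0.85855855] [ 0.38058168  0.6395233   0.20961187  1.8423083  -0.19879704  0.68002966
 -0.76656291]
 t16.06 tcp [ 481.2 -328.   239.8] psi 0.324 down -1.0000 F [ 0.3  0.8 -0. ] T [-0.02 -0.1   0.01] w 0.451 q7 0.82
scene bar_grip [(0.73, array([493.2, -47.6, 116.8]))]
scene bar_end_a [(0.95, array([ 526.7, -155.6,   91.9])), (0.69, array([599.8, -30.9, 108.1]))]
scene key_grip [(0.91, array([752. ,  61.3, 121.5])), (0.86, array([747.5, -68.8, 120.3])), (0.76, array([630.2, 168.7, 119.8])), (0.69, array([600. , -24.1, 137.4])), (0.67, array([472.3, 166.8, 116. ]))]
top bar_grip [(0.69, array([490.3, -59.3, 118.8]))]
top bar_end_a [(0.69, array([455.3,  51.1,  93.8])), (0.56, array([ 526.2, -158.5,   97.2]))]
top key_grip [(0.79, array([744.9,  62.2, 114.3])), (0.73, array([596. , -28. , 135.5])), (0.7, array([629.2, 170.4, 116.1])), (0.53, array([744.2, -67.2, 114.7])), (0.52, array([467.6, 169.1, 118.9]))]
```

View pics/f_top.png

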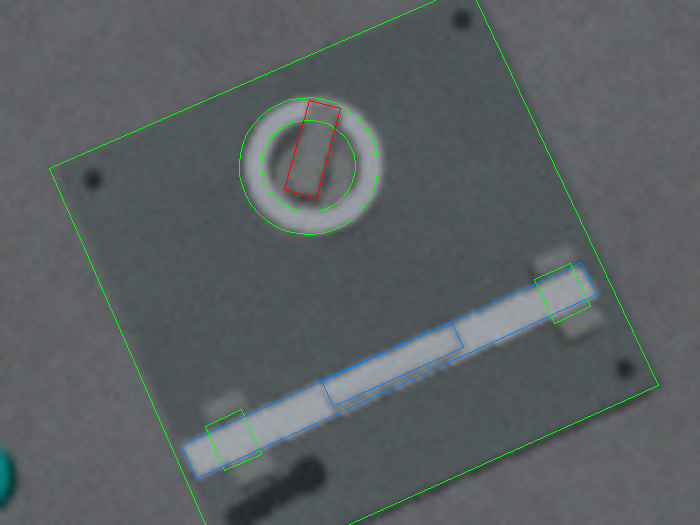

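View pics/f_scene.png

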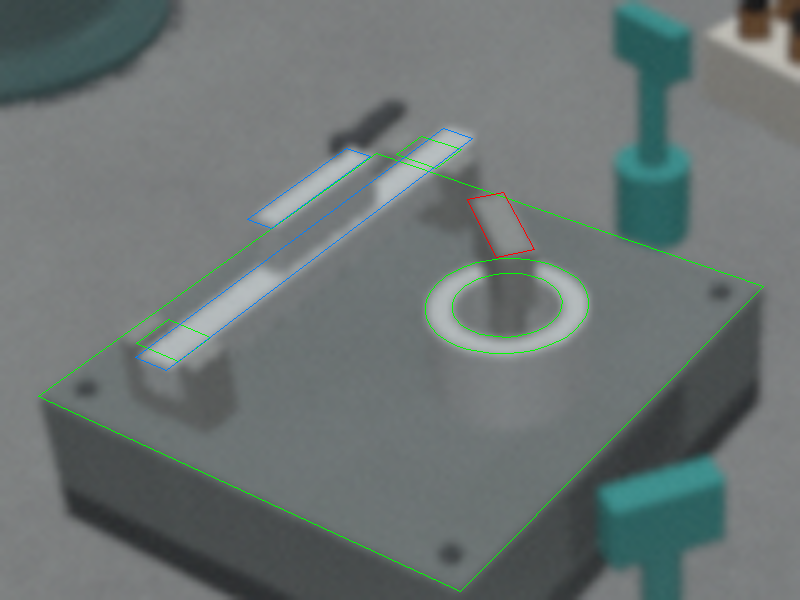

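The overlays fit to about 1 px and the keeper is parallel to the bar, clear of it. Now I'll grasp the bar's rib.

Run:
```python
from h import *
robot.movep([491.5,-54.5,215],rv(.32)); st()
robot.servo_line([491.5,-54.5,150],feed=120,rotation=rv(.32)); robot.servo_line([491.5,-54.5,108.5],feed=60); robot.hold(.15); st("down")
grip(0.0,40); robot.hold(.2); st("grip")
for n in("scene","top"):
    im=viewer.read_camera(n); c=viewer.camera_info(n); q=proj([500,-50,110],c)[0]
    cv2.imwrite(f"pics/g_{n}.png",crop(im,q[0],q[1],130,6))
```

```text
t17.53 tcp [491.9 -56.  215.2] psi 0.318 down -1.0000 F [ 0.1 -0.6 -0.3] T [-0.07 -0.06 -0.02] w 0.451 q7 0.29
down t19.22 tcp [491.8 -54.5 108.9] psi 0.320 down -1.0000 F [-0.5  0.5 -1.1] T [-0.03 -0.1   0.03] w 0.452 q7 0.23
grip t19.94 tcp [491.5 -54.5 108.6] psi 0.320 down -1.0000 F [-1.1  0.4  1.3] T [-0.09 -0.05 -0.15] w 0.150 q7 0.23
```

View pics/g_scene.png

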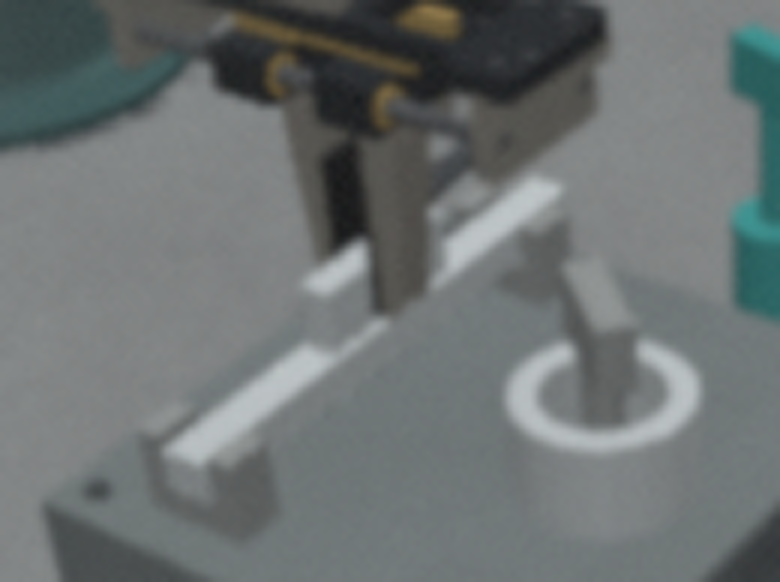

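The grip width is 13.8 mm, which matches the rib, and the finger at (398,270) is near the rib's middle. I'll lift straight up.

Run:
```python
from h import *
p=[491.5,-54.5]
for z in (113.5,123,140): robot.servo_line([*p,z],feed=40); st()
robot.servo_line([*p,230],feed=120); robot.hold(.2); st("up")
for n in("scene","top"):
    im=viewer.read_camera(n); c=viewer.camera_info(n); q=proj([520,-50,170],c)[0]
    cv2.imwrite(f"pics/h_{n}.png",crop(im,q[0],q[1],160,5))
```

```text
t20.32 tcp [491.3 -54.5 113.4] psi 0.320 down -1.0000 F [ 0.8  0.2 -3.3] T [-0.03 -0.11  0.02] w 0.147 q7 0.23
 t20.71 tcp [491.7 -54.5 123.3] psi 0.320 down -1.0000 F [ 0.6  0.3 -4.1] T [-0.   -0.06 -0.01] w 0.149 q7 0.24
 t21.28 tcp [491.5 -54.5 140.2] psi 0.320 down -1.0000 F [-0.3 -0.2 -3.5] T [ 0.06 -0.11  0.01] w 0.150 q7 0.25
up t22.38 tcp [491.1 -54.4 229.2] psi 0.320 down -1.0000 F [ 0.3 -0.5 -3.7] T [-0.01 -0.14  0.01] w 0.145 q7 0.29
```

View pics/h_scene.png

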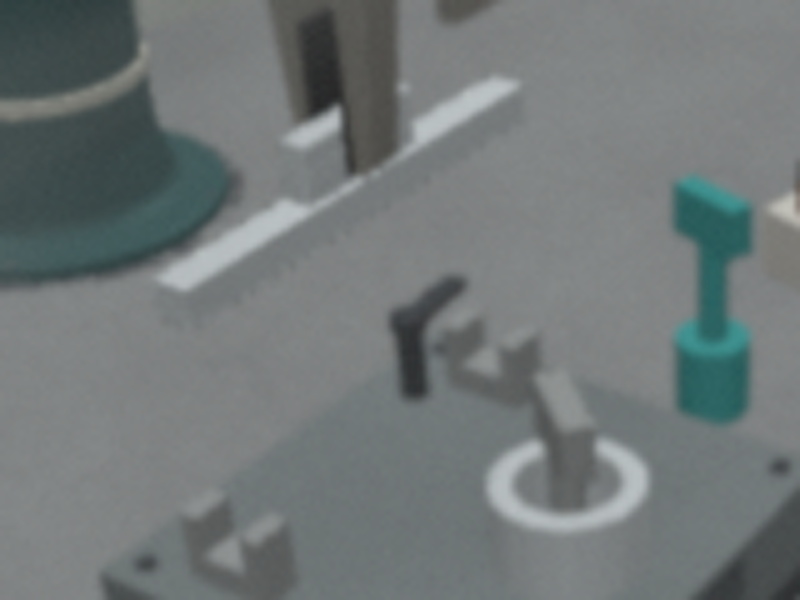

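The bar hangs level from (165,285) to (515,85), clear of both brackets, and the extension is still standing at (565,430). Next I'll carry it to the tray.

Run:
```python
from h import *
T=(501.6,-338.6)
robot.servo_line([*T,228],feed=130,rotation=rv(.1+np.pi/2)); st()
robot.servo_line([*T,70],feed=110); robot.hold(.1); st()
for n in("scene","top"):
    im=viewer.read_camera(n); c=viewer.camera_info(n); q=proj([*T,30],c)[0]
    cv2.imwrite(f"pics/i_{n}.png",crop(im,q[0],q[1],160,5))
```

```text
t24.82 tcp [ 501.7 -338.1  228.1] psi 1.671 down -1.0000 F [ 0.   0.8 -3.1] T [ 0.09 -0.11  0.03] w 0.150 q7 2.08
 t26.50 tcp [ 502.  -338.9   70.7] psi 1.671 down -1.0000 F [-0.7 -1.2 -3.1] T [ 0.03 -0.12 -0.01] w 0.149 q7 2.01
```

View pics/i_scene.png

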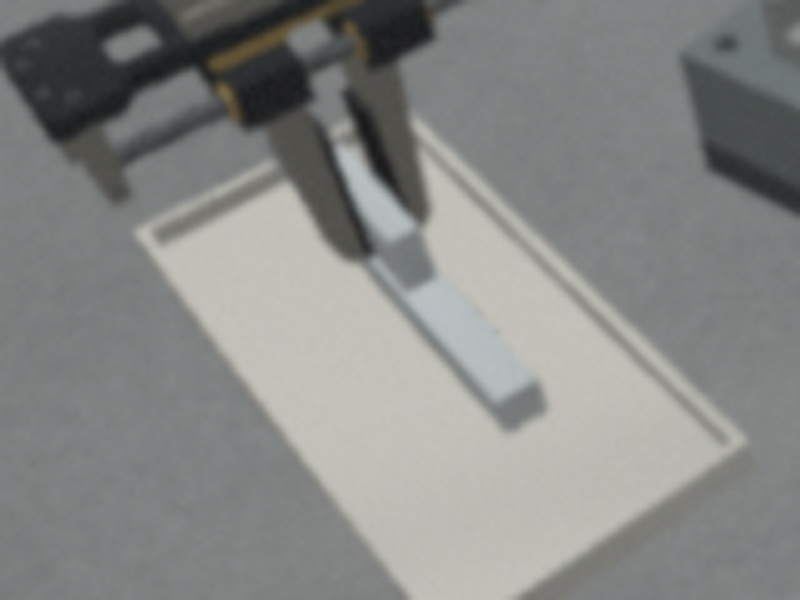

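View pics/i_top.png

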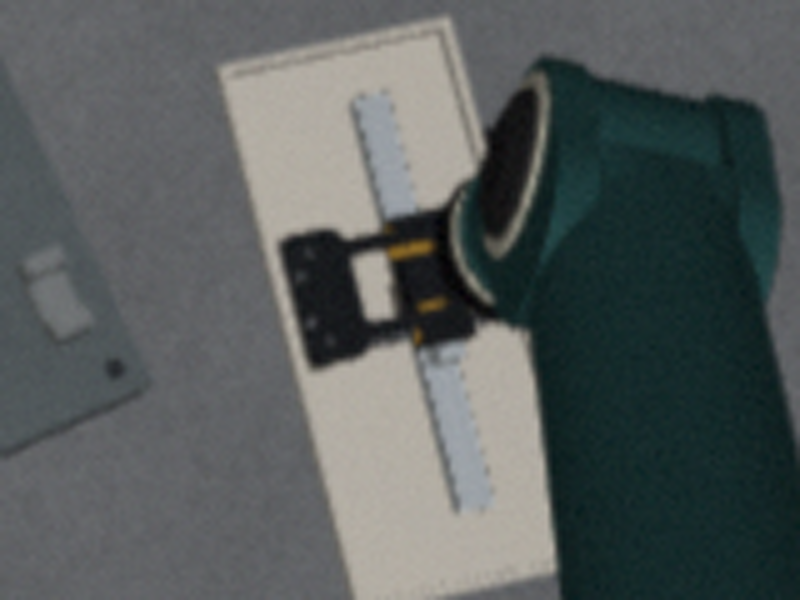

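The bar runs lengthwise over the tray, from (375,95) to (475,510) in the top crop, with margin on all sides. I'll lower it until it touches.

Run:
```python
from h import *
T=[501.6,-338.6]
robot.servo_line([*T,33],feed=60); o=st(); f0=o["contact_force"][2]
z=31.
while z>=26:
    robot.servo_line([*T,z],feed=15); robot.hold(.1); o=st()
    if o["contact_force"][2]>f0+3: break
    z-=.5
grip(.4); robot.hold(.2); st("open")
p=robot.observe()["tcp_pos"]
robot.servo_line([p[0],p[1],70],feed=60); robot.servo_line([p[0],p[1],225],feed=180); st()
robot.movep([330,-520,250],rv(.1+np.pi/2)); st("away")
from ov import go
for n in("scene","top"):
    im=viewer.read_camera(n); cv2.imwrite(f"pics/j_{n}.png",cv2.resize(im[:,:,::-1],(800,600),interpolation=cv2.INTER_CUBIC))
go("k",(545,-42,.31),None,None)
```

```text
t27.37 tcp [ 501.8 -338.6   33. ] psi 1.671 down -1.0000 F [ 0.8 -0.7 -3.3] T [ 0.06 -0.12  0.04] w 0.149 q7 1.99
 t27.75 tcp [ 501.7 -338.7   31.2] psi 1.671 down -1.0000 F [ 0.   0.2 -3.7] T [ 0.08 -0.17 -0.03] w 0.148 q7 1.99
 t28.10 tcp [ 501.6 -338.6   30.5] psi 1.671 down -1.0000 F [-1.2  0.7 -3.7] T [ 0.05 -0.13  0.  ] w 0.146 q7 1.99
 t28.45 tcp [ 501.6 -338.6   30. ] psi 1.671 down -1.0000 F [-0.2 -0.2 -3.7] T [ 0.04 -0.14 -0.02] w 0.147 q7 1.99
 t28.80 tcp [ 501.6 -338.6   29.5] psi 1.671 down -1.0000 F [ 0.1 -0.2 -2.9] T [ 0.05 -0.11 -0.01] w 0.151 q7 1.99
 t29.15 tcp [ 501.6 -338.6   29. ] psi 1.671 down -1.0000 F [ 0.4 -0.3 -3.5] T [ 0.08 -0.11 -0.02] w 0.148 q7 1.99
 t29.50 tcp [ 501.7 -338.7   28.6] psi 1.671 down -1.0000 F [-0.3  0.3 -2.6] T [ 0.04 -0.09  0.06] w 0.148 q7 1.99
 t29.85 tcp [ 501.8 -338.7   28.6] psi 1.671 down -1.0000 F [-2.4  1.1  5.1] T [ 0.4   0.49 -0.  ] w 0.149 q7 1.99
open t30.57 tcp [ 501.6 -338.6   28. ] psi 1.671 down -1.0000 F [-0.1  0.2  0.5] T [ 0.06 -0.17 -0.  ] w 0.397 q7 1.99
 t32.42 tcp [ 500.9 -338.2  223.7] psi 1.671 down -1.0000 F [-0.6  0.3  0.7] T [ 0.   -0.11  0.  ] w 0.398 q7 2.08
away t33.41 tcp [ 331.6 -518.5  249.5] psi 1.673 down -1.0000 F [ 0.8 -0.2  0.4] T [ 0.08 -0.14  0.02] w 0.396 q7 2.52
```

View pics/j_scene.png

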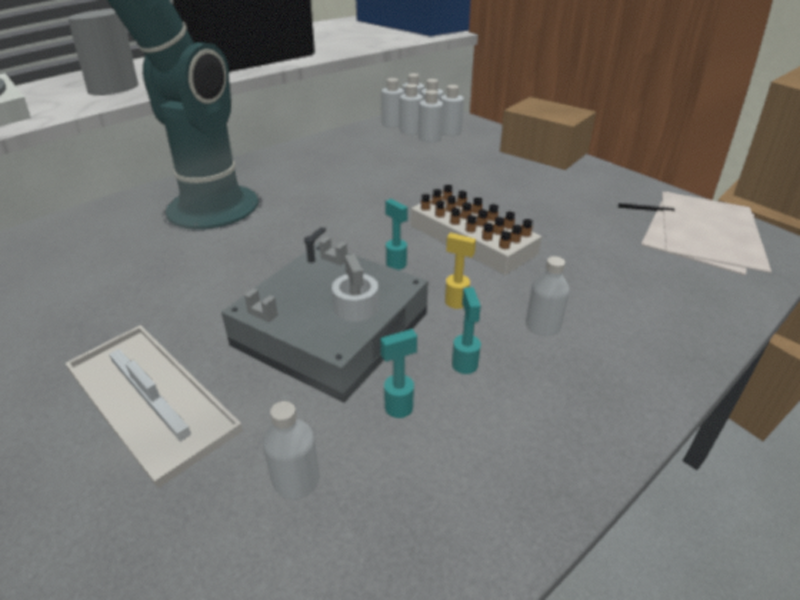

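View pics/j_top.png

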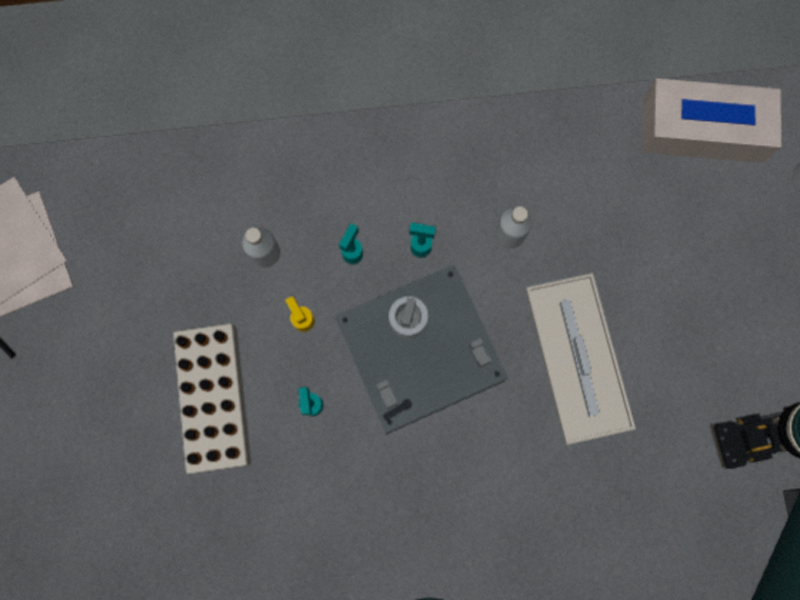

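View pics/k_top.png

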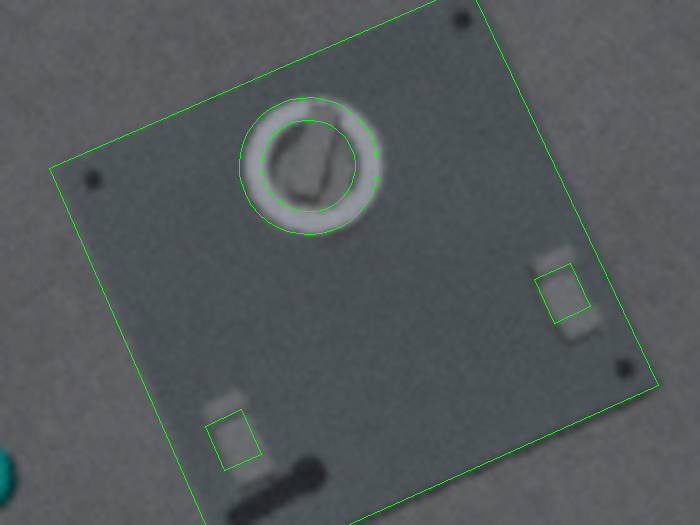

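The bar lies flat and lengthwise in the tray, at top (580,357) and scene (150,392). The extension stands in the bore, the keeper is clear, and the bottles are where they started: top (257,243) and (516,222). I'm handing the job in.

Run:
```python
from h import *
st(); print(robot.job_done())
```

```text
t33.61 tcp [ 331.7 -518.6  249.9] psi 1.674 down -1.0000 F [ 0.5 -0.4  1.3] T [ 0.09 -0.13  0.01] w 0.400 q7 2.52
the job is handed in; nothing more can be done
None
```

I did the job in the order asked and handed it in at 33.6 s of the 59 s allowed; no verdict was reported.

- **Nut:** I gripped the steel extension's head and turned it about 2.5 rad anticlockwise. From the keeper's position in the picture, I estimate the nut is near 2.3 rad. I didn't measure the nut directly.
- **Keeper:** it swung clear of the bar without being touched by the robot.
- **Bar:** I lifted it straight up by its rib, and it looked level in the picture. I lowered it until the contact force rose (about 5 N) and then released it.

**Last checks:** both cameras show the bar flat and lengthwise inside the tray with margin on all sides. The extension is still standing in the bore, and the bottles and look-alikes are where they started. Readings at the end of each step stayed under about 8 N, and the gripper ended well clear of everything.

**Disagreements:**
- The two cameras' position estimates for the bar's grip point differed by up to 12 mm along its length. I used a fit to both pictures, which agreed within about 1–2 px.
- The extension's head showed a small side load of about 5 N near the end of the turn, which I relieved before letting go.

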